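# Set the slider of a bottle-label jig to its marked stop

## Task

Set the label jig: with shut fingertips press down the pad in the middle of the slider to free its brake, keep it pressed and push the slider along its rail until it rests against the marked stop, the one with the tall headed pin. Then let the pad spring up and take the fingers away. Do not force the slider along while its brake is on, and leave the bottle, jars, stopper and label roll where they are.

Things in the scene. Friction and masses are not known exactly. Their poses are not given: they have to be found in the camera images.
- jig: Bottle-label jig, fixed to the worktop: grey base plate 180 x 370 x 8 mm, with a slotted aluminium rail (50 mm wide, top 30 mm above the worktop) along its y axis. Origin on the worktop under the rail's middle. x points from the rail to the bottle cradle, 90 mm off; the plate spans x = -55 to +125 mm. y runs along the rail, z up.
- slider_mid (a point): Centre of the top of the black pad in the slider's middle, as it is with the pad up: 49 mm above the worktop. The point travels with the slider but does not sink with the pad; axes as the jig's. Pad: 42 mm along the rail, 44 mm across. It lies in a recess 50 mm long (along the rail) between two grey cross ridges.
- slider_saddle (a point): Centre of the top of the slider's aluminium saddle plate (41 mm above the worktop, 8 mm under slider_mid): 90 mm along the rail, 110 mm across. The two ridges on it are 10 mm thick, 70 mm wide, tops 59 mm above the worktop (10 mm above the pad); a fingertip on the pad can push against them. A thin upright label guide stands 57 mm off on the cradle side, top 67 mm.
- slider (a joint): Position of the slider along the rail in m, 0 in the middle of the rail, growing along the jig's +y. Freed, it slides with about 1 N of friction; with the brake on it takes some 10 to 16 N to force it along.
- brake (a joint): How far the pad in the slider's middle is pressed down, in m: 0 up (brake on), 0.006 fully down. The spring takes 8.5 N to start moving and 11.5 N fully down; the brake is free from 0.001 on and bites again when the pad springs up.
- marked_stop: The marked stop: aluminium block fixed on the rail, 30 mm along it, 56 mm across, top 52 mm above the worktop, with an upright steel pin with a round flat head (30 mm wide, top 84 mm above the worktop). It may be at either end of the rail. Origin: mid-block on the rail's top (z 30 mm), axes as the jig's. With the slider against it, slider_mid is 60 mm from it along the rail.
- plain_stop: The other stop, the same block without the pin, fixed on the rail on the slider's other side. Origin and axes as for the marked stop.
- bottle: Loose amber bottle, 48 mm diameter, 100 mm long, lying along the rail's direction in the jig's cradle, its top 62 mm above the worktop; origin in the middle of its bottom, its z axis points to the cap. To be left alone.
- stopper: Loose cork stopper, 30 mm diameter, 22 mm high, standing on the jig's base plate; origin under its centre. To be left alone.
- small_jar: Loose red-lidded ointment jar, 45 mm diameter, 40 mm high, standing on the jig's base plate; origin under its centre. To be left alone.
- roll: Loose roll of labels lying flat beside the jig, 70 mm diameter, 36 mm high; origin under its centre. To be left alone.
- jar: Loose blue-lidded ointment jar, 50 mm diameter, 46 mm high, beside the jig's other end; origin under its centre. To be left alone.

How it is judged:
On the way, in this order (a step that is already met when the one before it is completed fails the run):
1. the pad in the slider's middle is pressed down while the slider is still away from the marked stop (value of joint brake above 0.0015 m and contact force between the fingers and brake above 2 N and horizontal distance between slider_mid and marked_stop above 0.075 m), for 0.1 s.
2. with the pad held down the slider comes against the marked stop (value of joint brake above 0.0005 m and horizontal distance between slider_mid and marked_stop below 0.0625 m), for 0.1 s.
At the end, for the whole second after the job is handed in: The slider rests against the marked stop (gap at most 2.5 mm), at rest, its pad sprung up again (within 0.8 mm) so that the brake holds (horizontal distance between slider_mid and marked_stop below 0.0625 m and value of joint brake below 0.0008 m and velocity of joint slider between -0.005 and 0.005 m/s); the robot touches nothing.
It fails at once if the slider is forced along (faster than 10 mm/s) while its brake is on (pad pressed less than 0.3 mm) (value of joint brake below 0.0003 m and (velocity of joint slider above 0.01 m/s or velocity of joint slider below -0.01 m/s)).
It fails at once if the bottle, a jar, the stopper or the label roll is moved or lifted by more than 12 mm (distance of any of bottle, stopper, small_jar, roll, jar from where it was at the start of the episode above 0.012 m).
It also fails if it takes over 40 s, if anything falls off the work surface, if the arm or the gripper's body presses on something with over 40 N, if the wrist force passes 120 N, or if a joint passes its speed limit or range.

## Robot

A 6-joint arm with a two-finger parallel gripper is mounted at the origin on a cart in front of the work surface, level with it; the furniture and walls round the work are solid. World frame = base frame: x ahead of the robot, y to its left, z up, the work surface at z = 0. Lengths are in m, angles in rad, forces in N, time in s.
With the tool pointing down it reaches from about 0.275 to 1 m from the base axis. Payload 8.4 kg.
Tool frame: the origin (TCP) lies on the centre line of the jaws, within the pads' length; the fingertips stand 22 mm ahead of it and the grasp point (between the pads) lies 3 mm ahead of it; z points along the fingers, y is the line along which they close (so a half turn about z gives the same grasp; the last joint's range is limited). The gripper opens to 85 mm and grips with 20 to 120 N. Pads are 22 mm wide; open, the fingers measure 114 mm over their backs; the gripper's body (76 mm by 85 mm) begins 54 mm behind the grasp point. The pads swing forward as they close: fully open they stand 13 mm farther back than shut.
Start: joints at [1.117, 0.353, 1.633, -0, 1.155, -0.002], TCP at [0.273, 0.562, 0.253] pointing down, gripper open.
Joint ranges: [-2.63, 2.63], [-0.92, 2.1], [0.06, 2.66], [-1.3, 4.44], [0, 2.69], [-3.02, 3.02]. Speed limits (rad/s): [2.22, 2.22, 2.79, 3.14, 3.14, 3.14].

## Interface

Orientations are given as a unit quaternion [x, y, z, w].
In Python, from workcell import bot, eyes, ticket gives the robot as it stands.
- The arm moves only by the tool jog_arm, never from a script. Its argument "motion" is a list of rows, each a list of 2 entries, a list of its own where there are three numbers: the shift along the tool's x, y, z normalised to -1 to 1, where 1 is 0.025 m, then the turn, a rotation vector about the tool's x, y, z normalised to -1 to 1, where 1 is 5 degrees. A call has exactly 8 rows; each row shifts and turns the commanded pose from where the row before left it, along the tool's axes as they then stand; what a row does not reach is not made up. A row lasts 1/8 s, in which the tool goes at most 62.5 mm and 10.7 degrees, less where a joint would pass 70% of its speed; a pose out of reach is approached as far as the arm can. A call with a number of a shift or a turn outside -1 to 1 is refused whole. A call with a gripper value outside its range is refused whole. "hand" is the opening, from -1 (shut) to 1 (fully open), set as the call begins (left out, the last holds). The fingers move at their own pace and stop on an object; "grip_force" is the grip in N (left out, the last holds). Time passes only in rows, so rows that do not move let the fingers close, or fill a call up. It gives the time, the measured TCP pose, the force, the opening and the grip force at its end, in the units of the state.
- bot.read_state(): the state, without advancing time (a new reading comes with each control period).
- eyes.get_image(name): name is "scene" or "top"; returns the picture (480x640x3 uint8, red, green, blue); there is no depth.
- eyes.camera_params(name): a dict with "vfov" (degrees; the focal length in pixels is half the picture's height over the tangent of half this angle, whatever the lens; pixels are square), "cx", "cy" (the principal point, pixels), "camera_from_world" (4x4, takes a point from world to camera coordinates). Camera axes: x right, y down, z forward; pixel columns grow to the right and rows downward; lengths in m; the calibration is good to about 2 mm. A picture is of the moment at which its call begins. camera_params takes no time and is no camera call.
- ticket.sign_off(): hands the job in; it is judged then, once.
The state is a dict: "time": time; "joint_positions": joint angles; "dq": joint speeds; "joint_torque": joint torques, N m; "tcp_pos": TCP position; "tcp_rot": TCP orientation; "ft_force": force on the tool from outside, world axes, zero at the start; "moment": the same for the moment, N m; "width": opening from 0.0 (shut) to 1.0 (fully open); "grasp_force": force on a finger pad.
Only numpy, scipy, OpenCV 4.12 (cv2) and the standard library are available. Lean on these libraries where they do the work, as an engineer would, in place of code of your own. Each camera call takes 0.05 s, during which the arm holds its last target. There are 200 camera calls.

## Working session

There is one attempt and no reset: what is moved stays moved. The work goes in short steps, Python scripts to look and compute and a tool call to move; the robot and the scene stay as the last step left them, time stands still between calls to the robot, and variables do not carry over. Pictures are saved under pics/ and viewed, at most 10 in all, crops included, and the job is handed in when it is done.

Besides the shell and the picture viewer there is one more tool, called after "Call:" as a command line: name --argument value ..., lists and objects as JSON in quotes. jog_arm: Moves the arm, as the interface text tells. Scaled input: -1 to 1 covers 0.025 m each way for a shift and 5 degrees each way for a turn. Its arguments: {"type":"object","properties":{"motion":{"type":"array","items":{"type":"array"}},"hand":{"type":"number"},"grip_force":{"type":"number"}},"required":["motion"]}

```bash
mkdir -p pics && python3 - <<'E'
from workcell import bot, eyes
import cv2
for n in ("scene","top"):
    im=eyes.get_image(n); cv2.imwrite(f"pics/{n}0.png",im[:,:,::-1])
    p=eyes.camera_params(n); print(n,p)
print(bot.read_state())
E
```

```text
scene {'vfov': 44.9886286837311, 'cx': 312.16647545394125, 'cy': 233.48705758877415, 'camera_from_world': array([[ 0.81123109, -0.58443782, -0.01834541, -0.47019443],
       [-0.36014063, -0.4746853 , -0.80310186,  0.21962738],
       [ 0.4606548 ,  0.65810812, -0.59555928,  1.24827117],
       [ 0.        ,  0.        ,  0.        ,  1.        ]])}
top {'vfov': 44.82788785036716, 'cx': 313.6014035265667, 'cy': 233.35111010870534, 'camera_from_world': array([[ 0.01820318, -0.99983058, -0.00273161, -0.05861071],
       [-0.98797042, -0.01756749, -0.15364188,  0.55762889],
       [ 0.15356786,  0.00549552, -0.98812282,  1.16778928],
       [ 0.        ,  0.        ,  0.        ,  1.        ]])}
{'time': 0.1, 'joint_positions': array([ 1.11659721e+00,  3.53587842e-01,  1.63405182e+00, -1.33833969e-05,
        1.15519975e+00, -2.40581423e-03]), 'dq': array([ 0.00114458, -0.0005695 ,  0.00105222, -0.00201429, -0.0003268 ,
        0.00041589]), 'joint_torque': array([-6.65475363e-04, -6.06366706e+01, -3.42814600e+01, -3.37054416e-05,
        4.24388636e-03,  1.08982954e-05]), 'tcp_pos': array([0.27269541, 0.56193207, 0.25263454]), 'tcp_rot': array([ 2.23977641e-01,  9.74594083e-01, -6.08593013e-04, -1.35125271e-04]), 'ft_force': array([-0.71450058, -0.86561168,  0.11616329]), 'moment': array([ 0.05427508,  0.00886696, -0.01355772]), 'grasp_force': 0.0, 'width': 0.9990420079782113}
```

View pics/scene0.png

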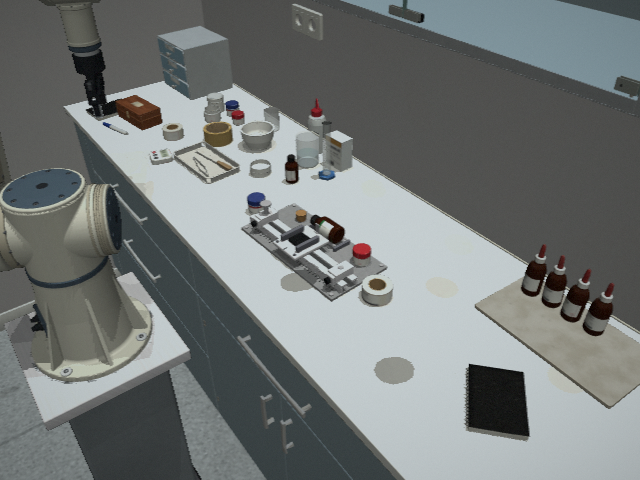

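View pics/top0.png

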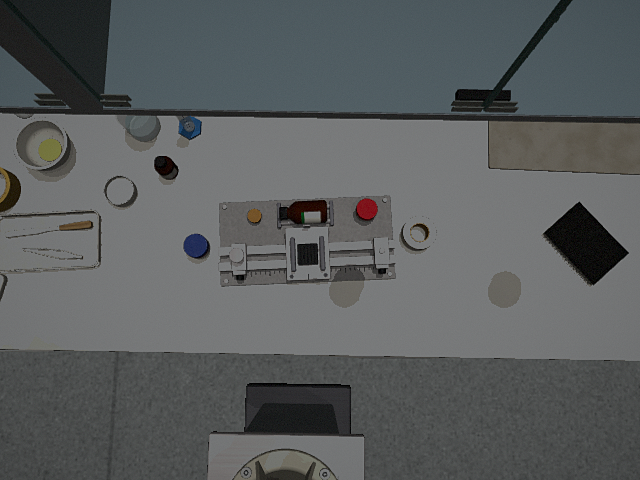

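The top view shows the slider with its black pad at about (308,254). The marked stop with the round pin head is on the left at (237,255), and the plain stop is on the right at (381,252). The bottle is at (305,212), just behind the slider. Next I'll measure the pad, the rail direction and the stop.

```bash
cat > h.py <<'E'
import numpy as np, cv2
from workcell import bot, eyes
def ray(n,px):
    p=eyes.camera_params(n); T=p["camera_from_world"]; f=240/np.tan(np.radians(p["vfov"]/2))
    R=T[:3,:3]; c=-R.T@T[:3,3]
    return c, R.T@np.array([(px[0]-p["cx"])/f,(px[1]-p["cy"])/f,1.])
def onz(n,px,z):
    c,d=ray(n,px); return c+d*(z-c[2])/d[2]
def proj(n,X):
    p=eyes.camera_params(n); T=p["camera_from_world"]; f=240/np.tan(np.radians(p["vfov"]/2))
    q=T[:3,:3]@np.array(X)+T[:3,3]; return np.array([p["cx"]+f*q[0]/q[2],p["cy"]+f*q[1]/q[2]])
E
python3 - <<'E'
from h import *
im=cv2.imread("pics/top0.png"); g=cv2.cvtColor(im,cv2.COLOR_BGR2GRAY)
def blobs(n,g,x0,y0,x1,y1,z,t):
    m=(g[y0:y1,x0:x1]<t).astype(np.uint8)
    for c in cv2.findContours(m,cv2.RETR_EXTERNAL,cv2.CHAIN_APPROX_NONE)[0]:
        if cv2.contourArea(c)>60:
            (cx,cy),wh,a=cv2.minAreaRect(c); q=(cx+x0,cy+y0)
            print(n,np.round(q,1),np.round(wh,1),round(a,1),onz(n,q,z).round(4))
blobs("top",g,285,228,332,284,.049,60)
s=cv2.cvtColor(cv2.imread("pics/scene0.png"),cv2.COLOR_BGR2GRAY)
blobs("scene",s,280,225,320,255,.049,60)
cv2.imwrite("pics/c1.png",cv2.resize(im[185:295,210:410],None,fx=4,fy=4,interpolation=cv2.INTER_CUBIC))
cv2.imwrite("pics/c2.png",cv2.resize(cv2.imread("pics/scene0.png")[185:305,230:400],None,fx=4.5,fy=4.5,interpolation=cv2.INTER_CUBIC))
E
```

```text
top [307.  253.5] [21. 20.] 90.0 [ 0.5154 -0.0358  0.049 ]
scene [294.7 237.9] [13.9 25.5] 63.4 [ 0.5072 -0.0281  0.049 ]
```

View pics/c1.png

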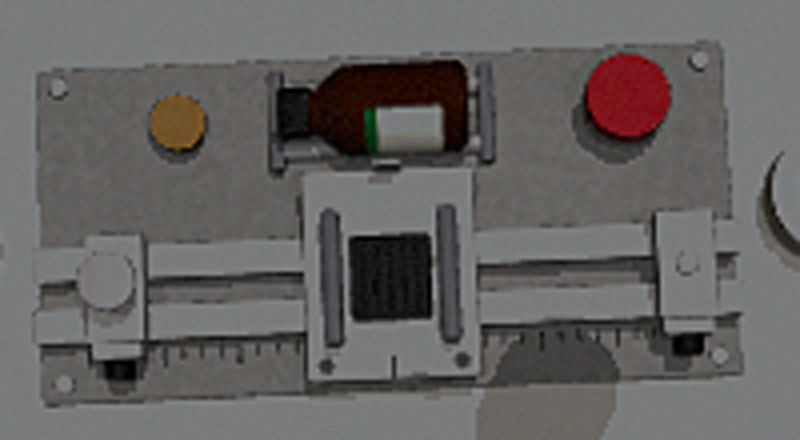

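View pics/c2.png

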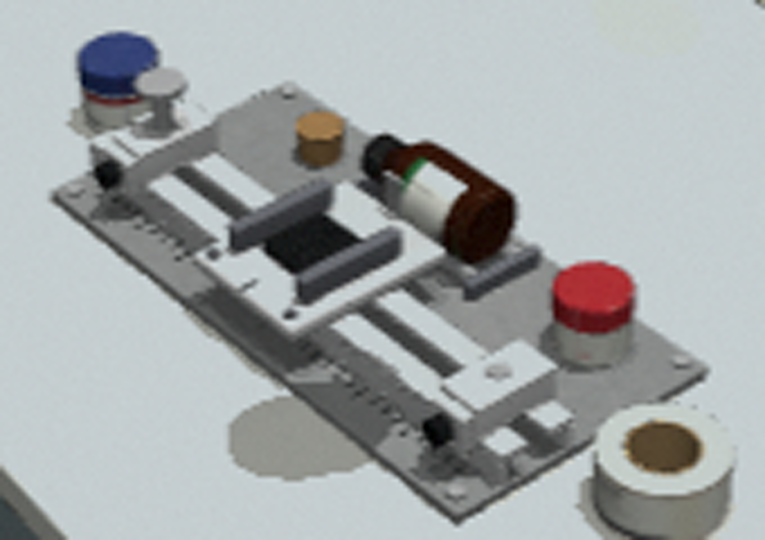

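The crops show the pad at full-image (307.5,254), the pin head at (236.7,255.2) and the plate corners, all clear. The slider has to travel left in the image, which is world +y. The rail ahead of it is clear, with the stopper and bottle off to the side.

```bash
python3 - <<'E'
from h import *
f=lambda u,v:(210+(u-1.5)/4,185+(v-1.5)/4)
C=[onz("top",f(*q),.008)[:2] for q in [(38,71),(720,42),(743,374),(45,405)]]
tl,tr,br,bl=C
print("sizes",[np.linalg.norm(a-b).round(4) for a,b in ((tl,tr),(bl,br),(tl,bl),(tr,br))])
y1=(tl-tr)/np.linalg.norm(tl-tr); y2=(bl-br)/np.linalg.norm(bl-br); Y=(y1+y2)/np.linalg.norm(y1+y2); X=np.array([Y[1],-Y[0]])
O=sum(C)/4-0.035*X
print("yaw deg",np.degrees(np.arctan2(-Y[0],Y[1])),[np.degrees(np.arctan2(-v[0],v[1])).round(2) for v in(y1,y2)],"Y",Y,"O",O)
def loc(name,q,z,n="top"):
    w=onz(n,q,z); d=w[:2]-O; print(name,w.round(4),"jig",np.round([d@X,d@Y],4)); return w
loc("pad",f(391,277),.049)
loc("pad2",(307,253.5),.049)
loc("ridgeL",f(331,275),.059); loc("ridgeR",f(449,272),.059)
loc("pin",f(107,281),.084); loc("plain",f(687,263),.052)
for n,q in (("sadTL",(306,172)),("sadTR",(474,168)),("sadBR",(480,375)),("sadBL",(309,381))): loc(n,f(*q),.041)
loc("bottle",f(390,107),.038)
# scene check: pin head, plain stop screw
s=lambda u,v:(230+(u-1.75)/4.5,185+(v-1.75)/4.5)
loc("pin_s",s(161,81),.084,"scene"); loc("plain_s",s(498,371),.052,"scene")
loc("plateR_s",s(707,372),.008,"scene");loc("plateB_s",s(459,520),.008,"scene");print(C)
print("ridge s: proj", [proj("scene",[*(O+a*X+b*Y),.059]) for a,b in ((.0,.03),)])
r=bot.read_state()["tcp_rot"]
from scipy.spatial.transform import Rotation as R
print(R.from_quat(r).as_matrix().round(3))
E
```

```text
sizes [np.float64(0.3689), np.float64(0.3693), np.float64(0.1802), np.float64(0.1797)]
yaw deg 3.5344396317121274 [np.float64(3.5), np.float64(3.57)] Y [-0.06164849  0.99809792] O [ 0.51463287 -0.03513866]
pad [ 0.5147 -0.0366  0.049 ] jig [-0.     -0.0014]
pad2 [ 0.5154 -0.0358  0.049 ] jig [ 0.0008 -0.0007]
ridgeL [ 0.514  -0.0061  0.059 ] jig [0.0011 0.0291]
ridgeR [ 0.5166 -0.0663  0.059 ] jig [ 0.     -0.0312]
pin [0.5059 0.1047 0.084 ] jig [-0.      0.1402]
plain [ 0.5243 -0.1885  0.052 ] jig [ 0.0002 -0.1537]
sadTL [0.57  0.009 0.041] jig [0.058  0.0407]
sadTR [ 0.5737 -0.0786  0.041 ] jig [ 0.0562 -0.047 ]
sadBR [ 0.4657 -0.0833  0.041 ] jig [-0.0518 -0.045 ]
sadBL [0.461  0.0047 0.041 ] jig [-0.0511  0.0431]
bottle [ 0.6059 -0.0341  0.038 ] jig [ 0.0911 -0.0046]
pin_s [0.5072 0.1041 0.084 ] jig [0.0012 0.1394]
plain_s [ 0.5258 -0.1872  0.052 ] jig [ 0.0017 -0.1525]
plateR_s [ 0.6476 -0.2142  0.008 ] jig [ 0.1217 -0.1869]
plateB_s [ 0.4711 -0.2262  0.008 ] jig [-0.0552 -0.188 ]
[array([0.62812519, 0.15695251]), array([ 0.65062283, -0.21126764]), array([ 0.47126435, -0.22309214]), array([0.44825283, 0.14548342])]
ridge s: proj [array([291.22128518, 229.49339949])]
[[-0.9    0.437 -0.001]
 [ 0.437  0.9   -0.001]
 [-0.    -0.001 -1.   ]]
```

Both views agree: the plate measures 369 x 180 mm, pad and ridges lie at jig y≈-0.001 and the pin at 0.140. That makes the travel about 81 mm towards +y. First I shut the fingers and turn the tool's y onto the rail (-29.4° about tool z).

Call:
jog_arm --motion '[[[0, 0, 0], [0, 0, -0.98]], [[0, 0, 0], [0, 0, -0.98]], [[0, 0, 0], [0, 0, -0.98]], [[0, 0, 0], [0, 0, -0.98]], [[0, 0, 0], [0, 0, -0.98]], [[0, 0, 0], [0, 0, -0.98]], [[0, 0, 0], [0, 0, 0]], [[0, 0, 0], [0, 0, 0]]]' --hand -1 --grip_force 40

```text
time: 1.1
tcp_pos: [0.2728, 0.5622, 0.2531]
tcp_rot: [-0.03, 1.0, -0.0, -0.0]
ft_force: [-0.5, 0.1, -0.1]
width: -0.001
grasp_force: 0.0
```

Call:
jog_arm --motion '[[[-0.3, -0.9, 0], [0, 0, 0]], [[-0.3, -0.9, 0], [0, 0, 0]], [[-0.3, -0.9, 0], [0, 0, 0]], [[-0.3, -0.9, 0], [0, 0, 0]], [[-0.3, -0.9, 0], [0, 0, 0]], [[-0.3, -0.9, 0], [0, 0, 0]], [[-0.3, -0.9, 0], [0, 0, 0]], [[-0.3, -0.9, 0], [0, 0, 0]]]'

```text
time: 2.1
tcp_pos: [0.3443, 0.3848, 0.2533]
tcp_rot: [-0.031, 1.0, 0.0, 0.0]
ft_force: [0.0, -0.8, -0.7]
width: 0.003
grasp_force: 0.0
```

Call:
jog_arm --motion '[[[-0.3, -0.9, 0], [0, 0, 0]], [[-0.3, -0.9, 0], [0, 0, 0]], [[-0.3, -0.9, 0], [0, 0, 0]], [[-0.3, -0.9, 0], [0, 0, 0]], [[-0.3, -0.9, 0], [0, 0, 0]], [[-0.3, -0.9, 0], [0, 0, 0]], [[-0.3, -0.9, 0], [0, 0, 0]], [[-0.3, -0.9, 0], [0, 0, 0]]]'

```text
time: 3.1
tcp_pos: [0.4149, 0.2088, 0.2534]
tcp_rot: [-0.031, 1.0, 0.0, 0.0]
ft_force: [0.0, 0.6, 1.0]
width: -0.002
grasp_force: 0.0
```

Call:
jog_arm --motion '[[[-0.3, -0.9, 0], [0, 0, 0]], [[-0.3, -0.9, 0], [0, 0, 0]], [[-0.3, -0.9, 0], [0, 0, 0]], [[-0.3, -0.9, 0], [0, 0, 0]], [[-0.3, -0.9, 0], [0, 0, 0]], [[-0.3, -0.9, 0], [0, 0, 0]], [[-0.3, -0.9, 0], [0, 0, 0]], [[0, 0, 0], [0, 0, 0]]]'

```text
time: 4.1
tcp_pos: [0.4769, 0.0548, 0.2533]
tcp_rot: [-0.03, 1.0, -0.0, 0.0]
ft_force: [-0.3, 0.1, 0.0]
width: -0.001
grasp_force: 0.0
```

Call:
jog_arm --motion '[[[-0.322, -0.889, 0], [0, 0, 0]], [[-0.322, -0.889, 0], [0, 0, 0]], [[-0.322, -0.889, 0], [0, 0, 0]], [[-0.322, -0.889, 0], [0, 0, 0]], [[0, 0, 1], [0, 0, 0]], [[0, 0, 1], [0, 0, 0]], [[0, 0, 1], [0, 0, 0]], [[0, 0, 0], [0, 0, 0]]]'

```text
time: 5.1
tcp_pos: [0.5127, -0.03, 0.1769]
tcp_rot: [-0.031, 1.0, 0.0, -0.002]
ft_force: [-0.9, 0.4, 0.3]
width: 0.002
grasp_force: 0.0
```

```bash
python3 - <<'E'
from h import *
print({k:np.round(v,4) for k,v in bot.read_state().items() if k in("tcp_pos","ft_force","time")})
for n,b in (("scene",(230,140,430,290)),("top",(230,180,390,300))):
    im=eyes.get_image(n)[:,:,::-1]
    cv2.imwrite(f"pics/{n}1.png",cv2.resize(im[b[1]:b[3],b[0]:b[2]],None,fx=4,fy=4,interpolation=cv2.INTER_CUBIC))
E
```

```text
{'time': np.float64(5.1), 'tcp_pos': array([ 0.5127, -0.03  ,  0.1769]), 'ft_force': array([-0.893 ,  0.4392,  0.2687])}
```

View pics/scene1.png

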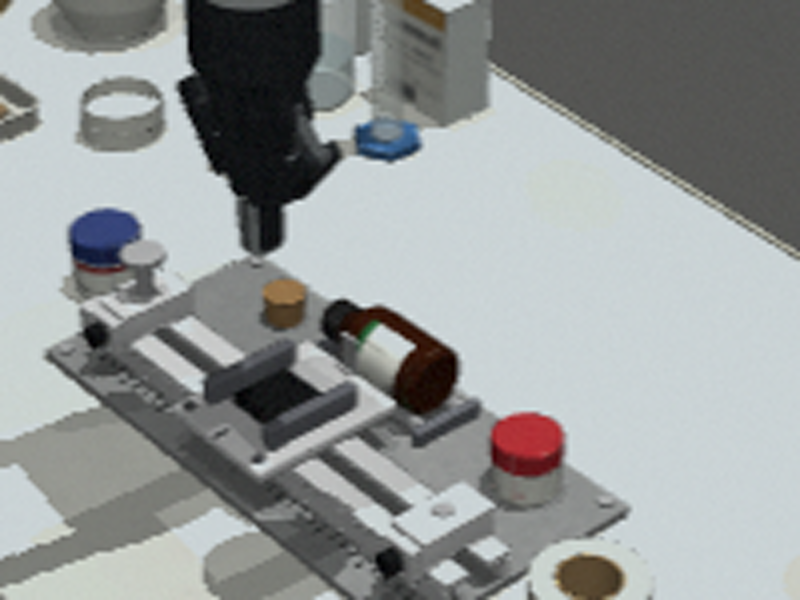

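The fingertips sit above the pad near (262,248), clear of everything. The closed finger linkage sticks out along the rail and could come near the tall pin (head 84 mm). I'll turn the tool 90° so its narrow side faces the pin.

Call:
jog_arm --motion '[[[0, 0, 0], [0, 0, 1]], [[0, 0, 0], [0, 0, 1]], [[0, 0, 0], [0, 0, 1]], [[0, 0, 0], [0, 0, 1]], [[0, 0, 0], [0, 0, 1]], [[0, 0, 0], [0, 0, 1]], [[0, 0, 0], [0, 0, 1]], [[0, 0, 0], [0, 0, 1]]]'

```text
time: 6.2
tcp_pos: [0.5151, -0.0303, 0.1799]
tcp_rot: [0.314, 0.949, 0.0, 0.001]
ft_force: [-0.5, -0.1, -0.7]
width: 0.003
grasp_force: 0.0
```

Call:
jog_arm --motion '[[[0, 0, 0], [0, 0, 1]], [[0, 0, 0], [0, 0, 1]], [[0, 0, 0], [0, 0, 1]], [[0, 0, 0], [0, 0, 1]], [[0, 0, 0], [0, 0, 1]], [[0, 0, 0], [0, 0, 1]], [[0, 0, 0], [0, 0, 1]], [[0, 0, 0], [0, 0, 1]]]'

```text
time: 7.2
tcp_pos: [0.5151, -0.0303, 0.1798]
tcp_rot: [0.62, 0.785, 0.001, 0.001]
ft_force: [-0.1, -0.4, -1.0]
width: 0.003
grasp_force: 0.0
```

Call:
jog_arm --motion '[[[0, 0, 0], [0, 0, 1]], [[0, 0, 0], [0, 0, 1]], [[0, 0, 0.8], [0, 0, 0]], [[0, 0, 0.8], [0, 0, 0]], [[0, 0, 0], [0, 0, 0]], [[0, 0, 0], [0, 0, 0]], [[0, 0, 0], [0, 0, 0]], [[0, 0, 0], [0, 0, 0]]]'

```text
time: 8.2
tcp_pos: [0.5147, -0.0304, 0.139]
tcp_rot: [0.685, 0.728, 0.0, 0.0]
ft_force: [-0.5, 0.5, -0.1]
width: 0.003
grasp_force: 0.0
```

```bash
python3 - <<'E'
from h import *
from scipy.spatial.transform import Rotation as R
s=bot.read_state(); p=s["tcp_pos"]; M=R.from_quat(s["tcp_rot"]).as_matrix()
t=np.array([.5147,-.0345,.082])
print(s["time"],p.round(4),s["ft_force"].round(2),s["joint_positions"].round(2)); print(M.round(3)); print("units",(M.T@(t-p)/.025).round(3), "heading x",np.degrees(np.arctan2(M[1,0],M[0,0])))
im=eyes.get_image("scene"); b=(230,140,430,290)
cv2.imwrite("pics/scene2.png",cv2.resize(im[b[1]:b[3],b[0]:b[2],::-1],None,fx=4,fy=4,interpolation=cv2.INTER_CUBIC))
tip=p+M[:,2]*.022; print("tip px in crop",(proj("scene",tip)-[230,140])*4)
E
```

```text
8.2 [ 0.5147 -0.0304  0.139 ] [-0.53  0.5  -0.09] [-0.06  0.33  1.97  0.    0.84 -0.12]
[[-0.061  0.998  0.001]
 [ 0.998  0.061 -0.   ]
 [-0.     0.001 -1.   ]]
units [-0.162 -0.014  2.278] heading x 93.51227610816774
tip px in crop [267.2699695  298.79652374]
```

View pics/scene2.png

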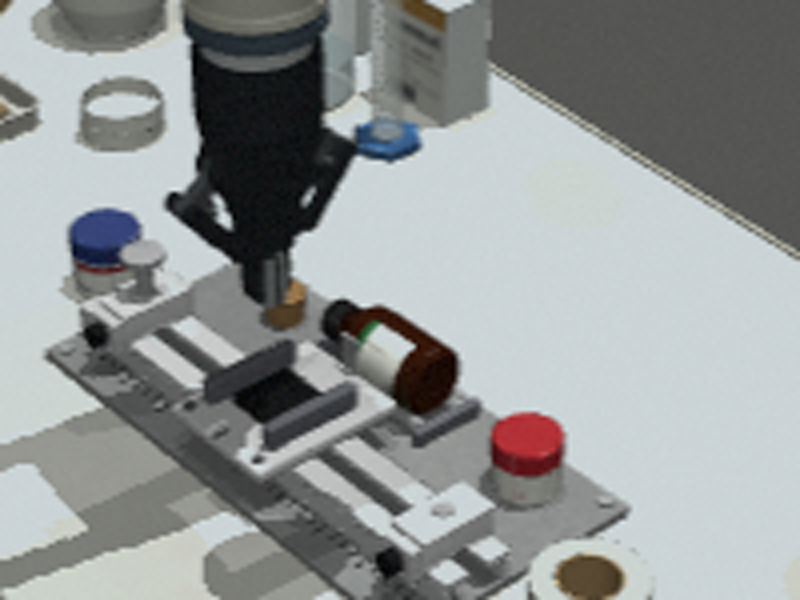

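The tip projects where it is seen, (267,299), and the linkage now spreads across the rail. I descend to about 6 mm above the pad.

Call:
jog_arm --motion '[[[0, 0, 0.62], [0, 0, 0]], [[0, 0, 0.62], [0, 0, 0]], [[0, 0, 0.62], [0, 0, 0]], [[0, 0, 0.62], [0, 0, 0]], [[0, 0, 0], [0, 0, 0]], [[0, 0, 0], [0, 0, 0]], [[0, 0, 0], [0, 0, 0]], [[0, 0, 0], [0, 0, 0]]]'

```text
time: 9.25
tcp_pos: [0.5147, -0.0304, 0.0768]
tcp_rot: [0.685, 0.728, 0.0, 0.0]
ft_force: [-0.4, -0.1, -0.4]
width: 0.002
grasp_force: 0.0
```

Call:
jog_arm --motion '[[[0, 0, 0.08], [0, 0, 0]], [[0, 0, 0.08], [0, 0, 0]], [[0, 0, 0.08], [0, 0, 0]], [[0, 0, 0.08], [0, 0, 0]], [[0, 0, 0], [0, 0, 0]], [[0, 0, 0], [0, 0, 0]], [[0, 0, 0], [0, 0, 0]], [[0, 0, 0], [0, 0, 0]]]'

```text
time: 10.25
tcp_pos: [0.5144, -0.0304, 0.0688]
tcp_rot: [0.685, 0.728, 0.0, 0.0]
ft_force: [-2.1, -0.4, 8.6]
width: 0.003
grasp_force: 4.7
```

Call:
jog_arm --motion '[[[0, 0, 0.06], [0, 0, 0]], [[0, 0, 0.06], [0, 0, 0]], [[0, 0, 0], [0, 0, 0]], [[0, 0, 0], [0, 0, 0]], [[0, 0, 0], [0, 0, 0]], [[0, 0, 0], [0, 0, 0]], [[0, 0, 0], [0, 0, 0]], [[0, 0, 0], [0, 0, 0]]]'

```text
time: 11.25
tcp_pos: [0.5144, -0.0304, 0.0658]
tcp_rot: [0.685, 0.728, 0.0, 0.0]
ft_force: [-2.8, 1.2, 10.2]
width: -0.001
grasp_force: 5.3
```

The pad is pressed about 4–5 mm (10.2 N), so I push along +y, which is tool +x.

Call:
jog_arm --motion '[[[0.1, 0, 0], [0, 0, 0]], [[0.2, 0, 0], [0, 0, 0]], [[0.3, 0, 0], [0, 0, 0]], [[0.3, 0, 0], [0, 0, 0]], [[0.3, 0, 0], [0, 0, 0]], [[0.3, 0, 0], [0, 0, 0]], [[0.3, 0, 0], [0, 0, 0]], [[0.2, 0, 0], [0, 0, 0]]]'

```text
time: 12.25
tcp_pos: [0.5113, 0.0196, 0.0658]
tcp_rot: [0.685, 0.729, -0.0, 0.0]
ft_force: [-2.7, -2.2, 11.0]
width: 0.001
grasp_force: 5.3
```

Call:
jog_arm --motion '[[[0.2, 0, 0], [0, 0, 0]], [[0.2, 0, 0], [0, 0, 0]], [[0.2, 0, 0], [0, 0, 0]], [[0.15, 0, 0], [0, 0, 0]], [[0.15, 0, 0], [0, 0, 0]], [[0.1, 0, 0], [0, 0, 0]], [[0.08, 0, 0], [0, 0, 0]], [[0, 0, 0], [0, 0, 0]]]'

```text
time: 13.25
tcp_pos: [0.5097, 0.0466, 0.0658]
tcp_rot: [0.685, 0.728, 0.0, 0.0]
ft_force: [-3.3, -0.1, 9.5]
width: 0.001
grasp_force: 5.3
```

```bash
python3 - <<'E'
from h import *
s=bot.read_state(); print(s["time"],s["tcp_pos"].round(4),s["ft_force"].round(2))
a=eyes.get_image("scene")[185:285,220:345,::-1]; t=eyes.get_image("top")[200:300,215:340,::-1]
cv2.imwrite("pics/push.png",cv2.resize(np.vstack([a]),None,fx=6,fy=6,interpolation=cv2.INTER_CUBIC)[:600])
cv2.imwrite("pics/pusht.png",cv2.resize(t,None,fx=6,fy=6,interpolation=cv2.INTER_CUBIC))
E
```

```text
13.25 [0.5097 0.0466 0.0658] [-3.29 -0.07  9.52]
```

View pics/push.png

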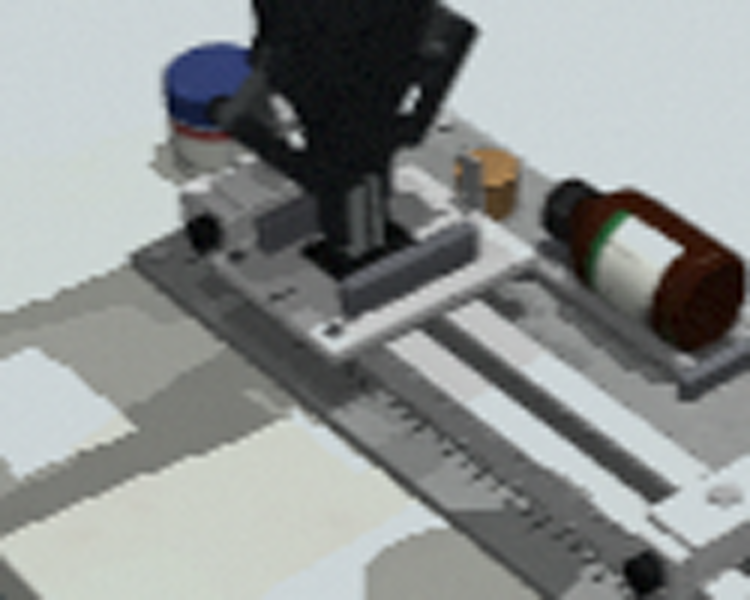

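The slider has travelled along with the fingers, pad still down, and its left edge at about (220,255) is nearly at the stop block. I continue in small steps, watching the force.

Call:
jog_arm --motion '[[[0.06, 0, 0], [0, 0, 0]], [[0.06, 0, 0], [0, 0, 0]], [[0.06, 0, 0], [0, 0, 0]], [[0.04, 0, 0], [0, 0, 0]], [[0, 0, 0], [0, 0, 0]], [[0, 0, 0], [0, 0, 0]], [[0, 0, 0], [0, 0, 0]], [[0, 0, 0], [0, 0, 0]]]'

```text
time: 14.35
tcp_pos: [0.5094, 0.0515, 0.0658]
tcp_rot: [0.685, 0.729, -0.0, 0.0]
ft_force: [-3.7, -4.0, 10.4]
width: 0.001
grasp_force: 5.3
```

Call:
jog_arm --motion '[[[0.06, 0, 0], [0, 0, 0]], [[0.06, 0, 0], [0, 0, 0]], [[0.04, 0, 0], [0, 0, 0]], [[0, 0, 0], [0, 0, 0]], [[0, 0, 0], [0, 0, 0]], [[0, 0, 0], [0, 0, 0]], [[0, 0, 0], [0, 0, 0]], [[0, 0, 0], [0, 0, 0]]]'

```text
time: 15.35
tcp_pos: [0.5097, 0.0551, 0.066]
tcp_rot: [0.685, 0.729, -0.0, 0.001]
ft_force: [-0.5, -7.4, 10.1]
width: -0.001
grasp_force: 5.2
```

Lateral force rose to 7.4 N against about 1 N of free friction, after some 81–85 mm of travel, so the slider is against the stop. I lift straight up.

Call:
jog_arm --motion '[[[0, 0, -0.1], [0, 0, 0]], [[0, 0, -0.1], [0, 0, 0]], [[0, 0, -0.1], [0, 0, 0]], [[0, 0, -0.2], [0, 0, 0]], [[0, 0, -0.4], [0, 0, 0]], [[0, 0, -0.8], [0, 0, 0]], [[0, 0, -1], [0, 0, 0]], [[0, 0, -1], [0, 0, 0]]]'

```text
time: 16.35
tcp_pos: [0.509, 0.056, 0.159]
tcp_rot: [0.685, 0.729, 0.0, 0.0]
ft_force: [1.4, -0.1, -0.3]
width: 0.003
grasp_force: 0.0
```

Call:
jog_arm --motion '[[[0, 0, -1], [0, 0, 0]], [[0, 0, -1], [0, 0, 0]], [[0, -1, -0.5], [0, 0, 0]], [[0, -1, 0], [0, 0, 0]], [[0, -1, 0], [0, 0, 0]], [[0, -1, 0], [0, 0, 0]], [[0, -1, 0], [0, 0, 0]], [[0, 0, 0], [0, 0, 0]]]'

```text
time: 17.35
tcp_pos: [0.383, 0.0482, 0.2206]
tcp_rot: [0.685, 0.729, 0.0, -0.0]
ft_force: [0.3, -0.9, 0.1]
width: 0.002
grasp_force: 0.0
```

```bash
python3 - <<'E'
from h import *
s=bot.read_state(); print(s["time"],s["tcp_pos"].round(4),s["ft_force"].round(2))
t=eyes.get_image("top")[:,:,::-1]; g=cv2.cvtColor(t,cv2.COLOR_BGR2GRAY)
m=(g[228:284,240:332]<60).astype(np.uint8)
O=np.array([.51463,-.03514]);Y=np.array([-.06165,.9981])
for c in cv2.findContours(m,cv2.RETR_EXTERNAL,cv2.CHAIN_APPROX_NONE)[0]:
    if cv2.contourArea(c)>40:
        q,wh,a=cv2.minAreaRect(c); q=(q[0]+240,q[1]+228); w=onz("top",q,.049); print(q,wh,w.round(4),"jig y",(w[:2]-O)@Y)
cv2.imwrite("pics/end.png",cv2.resize(t[185:295,210:410],None,fx=4,fy=4,interpolation=cv2.INTER_CUBIC))
E
```

```text
17.35 [0.383  0.0482 0.2206] [ 0.32 -0.87  0.14]
(268.0, 255.5) (21.0, 20.0) [0.5099 0.0444 0.049 ] jig y 0.07970619612159144
```

View pics/end.png

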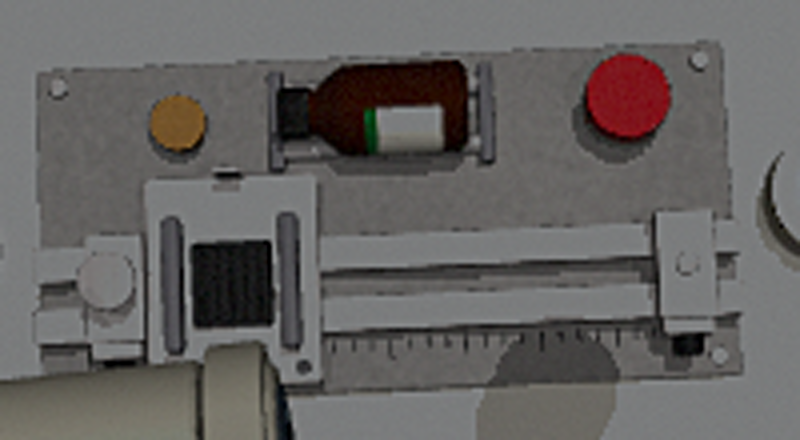

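The slider's left edge at about (147,270) rests against the stop block with no gap. The pad is at jig y 0.0797 and the stop at 0.140, so they are 60 mm apart as required. The bottle, stopper and red-lidded jar are unmoved in this view, and the fingers are clear.

```bash
python3 -c "
from workcell import ticket; print(ticket.sign_off())"
```

```text
the job is handed in; nothing more can be done
None
```

I pushed the slider, pad held down, about 80 mm along the rail to the marked stop, let the pad up, took the fingers away and handed the job in at about 17 s; the last picture puts the pad about 60 mm from the stop, but no verdict came back.

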